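# Unclip and open the plate case

### The job

Open the grinding-plate case on the sloping stand: flip both sprung wire clips outward, off the left and right edges of the lid, until they snap fully open, and only then lift the lid off by its handle. Lay the lid flat, handle up, on the clear bench to the right of the case without dropping it, and leave the clips open and the loose rubbing stone and green pad where they lie.

Things in the scene. Friction and masses are not known exactly. Their poses are not given: they have to be found in the camera images.
- case: Grey sheet-metal case, 156 x 190 x 75 mm, fixed on a plywood stand that slopes 30 degrees down towards the robot. Origin: centre of its underside, 78 mm above the bench. x: up the slope, away from the robot; y: left, along the 190 mm; z: square to the sloping lid. Rim at z = 75 mm, closed lid's top at 80 mm. The bench at world x 0.40 to 0.60 is clear from 0.20 to 0.45 m right (-y) of it.
- lid: Loose aluminium lid, 166 x 200 mm, 20 mm high without handle, about 0.35 kg; its 15 mm deep skirt goes round the outside of the case with 2 mm play. Origin: centre of the skirt's lower edge (closed: 60 mm above the case's origin along the case's z). Axes parallel to the case's when closed; z points out of the top face, which is at z = 20 mm.
- lid_handle (a point): Centre of the lid's black bar handle: bar 92 mm long along the lid's y, 14 x 14 mm thick, on a post at each end (y = +/-40 mm). The bar's centre is 29 mm above the lid's top face, with a 22 mm gap under it; posts 68 mm apart inside.
- clip_left (a joint): Angle of the wire clip on the case's left (+y) end: 0 closed, its wire over the lid's edge; 1.75 fully open, hanging outward, reaching 0.195 m out from the case's origin. Its axis lies along the case's x at y = 109, z = 25 mm in the case frame. An over-centre spring pulls it shut below 0.5 rad, snaps and holds it open above; about 3 N on the tab starts it.
- clip_right (a joint): The same on the right (-y) end, axis at y = -109 mm, z = 25 mm in the case frame; opens towards -y; 0 = closed, 1.75 = fully open.
- clip_left_tab (a point): Middle of the inner face (towards the handle) of the left clip's finger tab, a steel plate 46 mm wide along the case's x, 4 mm thick. Closed, in the case frame: this point y = 107, z = 99 mm; the tab's rounded top edge (7 mm thick) z = 112 mm; the wire over the lid z = 82 to 87 mm, reaching in to y = 93 mm. The lid is free over 60 mm between tab and handle.
- clip_right_tab (a point): The same point on the right clip: closed at y = -107 mm, z = 99 mm in the case frame; mirror image of the left.
- rubbing_stone: Loose grey rubbing stone, 32 x 100 x 22 mm, lying on the bench in front of the case. Origin: centre of its underside. Not to be moved.
- diamond_pad: Loose green abrasive pad, 60 x 104 x 13 mm, lying on the bench to the right and beyond the case. Origin: centre of its underside. Not to be moved.

How it is judged:
By the outcome, as a careful person would: the job done as asked, in the order asked, and still so for the second after the job is handed in, with the robot touching nothing.
It also fails if it takes over 46 s, if anything falls off the work surface, if the arm or the gripper's body presses on something with over 40 N, if the wrist force passes 120 N, or if a joint passes its speed limit or range.

### The arm

A 6-joint arm with a two-finger parallel gripper is mounted at the origin on a cart in front of the work surface, level with it; the furniture and walls round the work are solid. World frame = base frame: x ahead of the robot, y to its left, z up, the work surface at z = 0. Lengths are in m, angles in degrees, forces in N, time in s.
With the tool pointing down it reaches from about 0.3 to 0.75 m from the base axis. Payload 8.5 kg.
Tool frame: the origin (TCP) lies midway between the tips of the shut fingers; the grasp point (between the pads) lies 19 mm behind it (env.tcp_to_grasp is the z of the grasp point in the tool frame, in m); z points along the fingers, y is the line along which they close (so a half turn about z gives the same grasp; the last joint's range is limited). The gripper opens to 85 mm and grips with 20 to 120 N. Pads are 22 mm wide; open, the fingers measure 114 mm over their backs; the gripper's body (76 mm by 85 mm) begins 54 mm behind the grasp point. The pads swing forward as they close: fully open they stand 13 mm farther back than shut.
Start: joints at [25.709, 21.807, 74.336, -0, 83.858, -12.336], TCP at [0.433, 0.339, 0.231] pointing down, gripper open.
Joint ranges: [-178.18, 178.18], [-50.72, 133.34], [12.68, 142.11], [-81.47, 261.47], [9.98, 163.14], [-165.26, 165.26]. Speed limits (degrees/s): [136.94, 136.94, 180, 180, 180, 180].

### API

Orientations are given as a 3x3 rotation matrix whose columns are the frame's x, y, z axes.
In Python, from rig import env, imaging, job, models gives the robot as it stands. The module is installed in compiled form; this text tells all that it offers.
- The arm moves only by the tool jog_arm, never from a script. Its argument "plan" is text: rows parted by semicolons, each of 7 numbers parted by spaces: the turn, a rotation vector about the tool's x, y, z in degrees, then the shift along the tool's x, y, z in cm, then the closure in counts, from 0 (fully open) to 255 (shut). In form: rx ry rz x y z claw; .... A call has 1 to 10 rows; each row shifts and turns the commanded pose from where the row before left it, along the tool's axes as they then stand; what a row does not reach is not made up. A row lasts 1/12 s, in which the tool goes at most 41.7 mm and 7.16 degrees, less where a joint would pass 70% of its speed; a pose out of reach is approached as far as the arm can. A call with a gripper value outside its range is refused whole. The fingers move at their own pace and stop on an object; "grip_force" is the grip in N (left out, the last holds). Time passes only in rows, so rows that do not move let the fingers close. It gives the time, the measured TCP pose, the force, the opening and the grip force at its end, in the units of the state.
- env.observe(): the state, without advancing time (a new reading comes with each control period).
- imaging.get_image(name): name is "scene" or "top"; returns a dict with "pixels" (480x640x3 uint8, red, green, blue), "depth" (480x640 float32, m along the optical axis (not along the pixel's ray), 0 where there is no reading), "fov_y" (degrees; the focal length in pixels is half the picture's height over the tangent of half this angle, whatever the lens; pixels are square), "cx", "cy" (the principal point, pixels), "distortion" ([k1, k2, p1, p2, k3] as OpenCV has them; the pictures are not rectified), "world_from_camera" (4x4, takes a point from camera to world coordinates). Camera axes: x right, y down, z forward; pixel columns grow to the right and rows downward; lengths in m; the calibration is good to about 2 mm. A picture is of the moment at which its call begins.
- job.close_job(): hands the job in; it is judged then, once.
Trained networks look in the newest picture that a camera, given by its name, has taken for a name from the list of things; names that differ only in an ending like _2 or _b are one class to them, and where a whole thing is asked for, a point or a joint stands for the part that bears it (a point fixed in the world has none). Each returns a list of dicts, best first, with "confidence" (0 to 1); they miss things now and then, are a little off and sometimes report something else, mostly with a low value. They report only what shows in the picture. A call takes as long as a camera call.
- models.outline_of(camera, query): "region" (480x640 bool, what is visible of it) and "bbox" ([centre column, centre row, width, height] in pixels, round what is visible of it).
- models.tip_of(camera, query): "at" ([column, row] in pixels: a listed point, or the origin of a listed thing).
The state is a dict: "time_s": time; "q": joint angles; "qvel": joint speeds; "joint_efforts": joint torques, N m; "position": TCP position; "tool_rot": TCP orientation; "ft_force": force on the tool from outside, world axes, zero at the start; "wrist_torque": the same for the moment, N m; "grip_width": finger opening in m; "gripper_force": force on a finger pad.
Only numpy, scipy, OpenCV 4.12 (cv2) and the standard library are available. Lean on these libraries where they do the work, as an engineer would, in place of code of your own. Each camera call takes 0.05 s, during which the arm holds its last target. There are 200 camera calls.

## Working session

There is one attempt and no reset: what is moved stays moved. The work goes in short steps, Python scripts to look and compute and a tool call to move; the robot and the scene stay as the last step left them, time stands still between calls to the robot, and variables do not carry over. Pictures are saved under pics/ and viewed, at most 10 in all, crops included, and the job is handed in when it is done.

Besides the shell and the picture viewer there is one more tool, called after ">>>" as name(argument=value, ...) on one line, values as JSON. jog_arm: Moves the arm, as the interface text tells. Its arguments: {"type":"object","properties":{"plan":{"type":"string"},"grip_force":{"type":"number"}},"required":["plan"]}

```bash
mkdir -p pics; cat > h.py <<'E'
import numpy as np, cv2
from rig import env, imaging, job, models
def K(im):
    f=240/np.tan(np.radians(im["fov_y"])/2); return np.array([[f,0,im["cx"]],[0,f,im["cy"]],[0,0,1.]])
def pts(im,uv,d=None):
    uv=np.asarray(uv,float).reshape(-1,2)
    n=cv2.undistortPoints(uv[:,None],K(im),np.array(im["distortion"]))[:,0]
    if d is None:
        d=np.array([im["depth"][int(round(v)),int(round(u))] for u,v in uv])
    P=np.c_[n*np.asarray(d)[:,None],d]; T=im["world_from_camera"]
    return P@T[:3,:3].T+T[:3,3]
def proj(im,P):
    T=np.linalg.inv(im["world_from_camera"]); r=cv2.Rodrigues(T[:3,:3])[0]
    return cv2.projectPoints(np.asarray(P,float).reshape(-1,1,3),r,T[:3,3],K(im),np.array(im["distortion"]))[0][:,0]
def save(im,n): cv2.imwrite("pics/"+n,im["pixels"][:,:,::-1])
E
python3 - <<'E'
from h import *
np.set_printoptions(precision=4,suppress=True)
for c in ["scene","top"]:
    im=imaging.get_image(c); save(im,c+"0.png"); np.savez(c+"0.npz",**{k:v for k,v in im.items()})
    print(c,im["world_from_camera"][:3])
    for q in ["lid_handle","clip_left_tab","clip_right_tab","lid","case","rubbing_stone","diamond_pad"]:
        for r in models.tip_of(c,q)[:2]:
            u,v=r["at"]
            print(q,round(r["confidence"],2),np.array(r["at"]),pts(im,[r["at"]]) if 0<=u<639 and 0<=v<479 else None)
s=env.observe(); print(s["position"],s["tool_rot"],s["time_s"],s["grip_width"],env.tcp_to_grasp)
E
```

```text
scene [[-0.6292  0.6544 -0.4194  1.084 ]
 [ 0.7772  0.5323 -0.3356  0.4259]
 [ 0.0036 -0.5371 -0.8435  1.2154]]
lid_handle 0.83 [337.5 239. ] [[0.5198 0.0608 0.1778]]
clip_left_tab 0.48 [373.2 261.9] [[0.4883 0.144  0.1238]]
clip_right_tab 0.64 [296.  218.5] [[ 0.532  -0.0502  0.1714]]
clip_right_tab 0.39 [330.2 255.9] [[0.5577 0.0702 0.1629]]
lid 0.72 [330.  255.5] [[0.5574 0.0693 0.1634]]
case 0.97 [318.2 275.5] [[0.6124 0.0794 0.1597]]
rubbing_stone 0.55 [385.5 247. ] [[0.3784 0.1174 0.0251]]
diamond_pad 0.72 [176.1 252.8] [[ 0.7265 -0.2943  0.013 ]]
top [[ 0.0232 -0.9981  0.0576  0.4941]
 [-0.9997 -0.0231  0.0014 -0.0133]
 [-0.0001 -0.0576 -0.9983  1.3347]]
clip_left_tab 0.69 [240.5 257.2] [[0.5197 0.1635 0.1791]]
clip_right_tab 0.64 [334.  257.9] [[ 0.5276 -0.0527 -0.0013]]
lid 0.61 [291.6 249.6] [[0.5406 0.0501 0.1504]]
lid 0.38 [241.  257.2] [[0.5197 0.1622 0.18  ]]
rubbing_stone 0.8 [266.9 322.2] [[0.359  0.1154 0.0198]]
diamond_pad 0.97 [431.9 187.3] [[ 0.7182 -0.3055  0.0059]]
[0.4331 0.3389 0.2313] [[-0.6163  0.7875  0.    ]
 [ 0.7875  0.6163  0.    ]
 [ 0.      0.0001 -1.    ]] 0.8 0.08518953449468285 -0.0187
```

View pics/scene0.png

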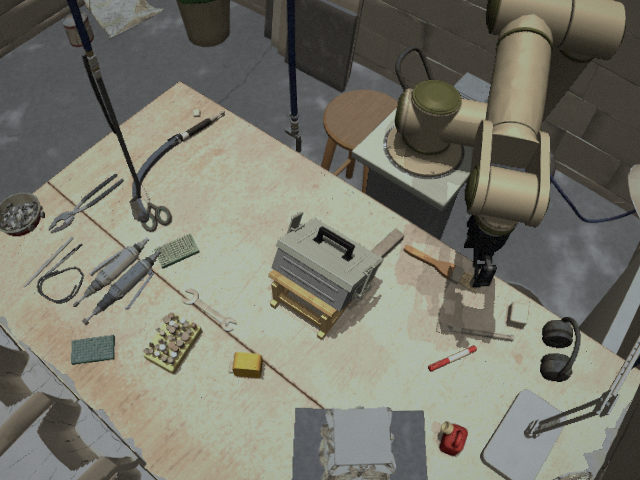

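View pics/top0.png

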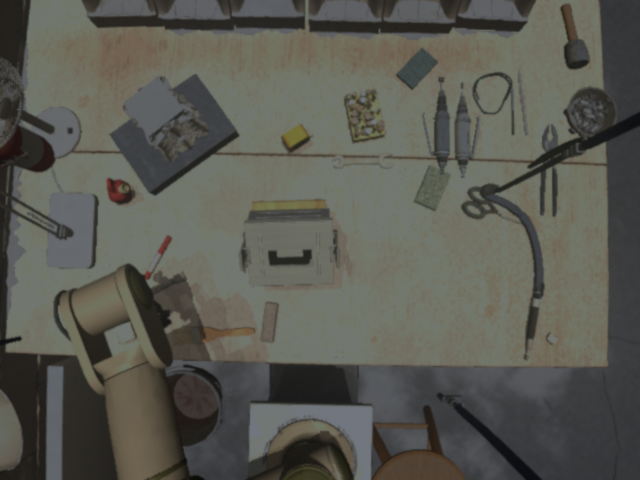

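The scene view shows the closed case at about (325,260), with the stone in front of it at (385,247). In the top view the clips are at (243,257) and (337,257), and the bench to the right is clear around (420,270). Next I fit the case pose from depth.

```bash
cat > fit.py <<'E'
from h import *
np.set_printoptions(precision=4,suppress=True)
def cloud(c):
    im=dict(np.load(c+"0.npz")); vv,uu=np.mgrid[0:480,0:640]; d=im["depth"]; m=d>0
    return pts(im,np.c_[uu[m],vv[m]],d[m]),im
if __name__=="__main__":
  for c in ["scene","top"]:
    P,im=cloud(c)
    P=P[(abs(P[:,0]-.53)<.17)&(abs(P[:,1]-.055)<.17)&(P[:,2]>.08)]
    # RANSAC plane
    rng=np.random.default_rng(0);best=0
    for _ in range(500):
        a=P[rng.choice(len(P),3,False)];n=np.cross(a[1]-a[0],a[2]-a[0]);l=np.linalg.norm(n)
        if l<1e-5: continue
        n/=l;n*=np.sign(n[2]); 
        if n[2]<.75 or n[2]>.95: continue
        k=abs((P-a[0])@n)<.004
        if k.sum()>best:best=k.sum();B=k
    for _ in range(3):
        Q=P[B];m=Q.mean(0);n=np.linalg.svd(Q-m,full_matrices=False)[2][2];n*=np.sign(n[2]);B=abs((P-m)@n)<.004
    yaw=np.arctan2(-n[1],-n[0]); print(c,len(P),B.sum(),"n",n,"tilt",np.degrees(np.arccos(n[2])),"yaw",np.degrees(yaw))
    y=np.array([-np.sin(yaw),np.cos(yaw),0]);x=np.cross(y,n);Q=P[B];q=np.c_[(Q-m)@x,(Q-m)@y]
    r=cv2.minAreaRect(q.astype(np.float32));print("rect",r)
    pc=np.percentile(q,[.7,99.3],axis=0);ctr=m+x*pc[:,0].mean()+y*pc[:,1].mean();print("ext",pc[1]-pc[0],"centre",ctr)
    print("case org",ctr-.08*n)
  im=dict(np.load("top0.npz"))
  big=cv2.resize(im["pixels"][190:300,215:365,::-1],None,fx=5,fy=5,interpolation=cv2.INTER_CUBIC);cv2.imwrite("pics/topcrop.png",cv2.convertScaleAbs(big,alpha=1.6))
E
python3 fit.py
```

```text
scene 7098 2953 n [-0.4959 -0.0273  0.8679] tilt 29.780530819450792 yaw 3.151701891342848
rect ((-0.012676998972892761, -0.002993062138557434), (0.17486554384231567, 0.22194072604179382), 0.05844616889953613)
ext [0.1667 0.212 ] centre [0.533  0.0559 0.1482]
case org [0.5726 0.0581 0.0788]
top 7495 4864 n [-0.4985 -0.0263  0.8665] tilt 29.94939258755213 yaw 3.0166616909286375
rect ((-0.004746496677398682, -0.0001541823148727417), (0.1687365472316742, 0.22045379877090454), 0.14903180301189423)
ext [0.1649 0.1983] centre [0.5316 0.055  0.1466]
case org [0.5715 0.0571 0.0773]
```

View pics/topcrop.png

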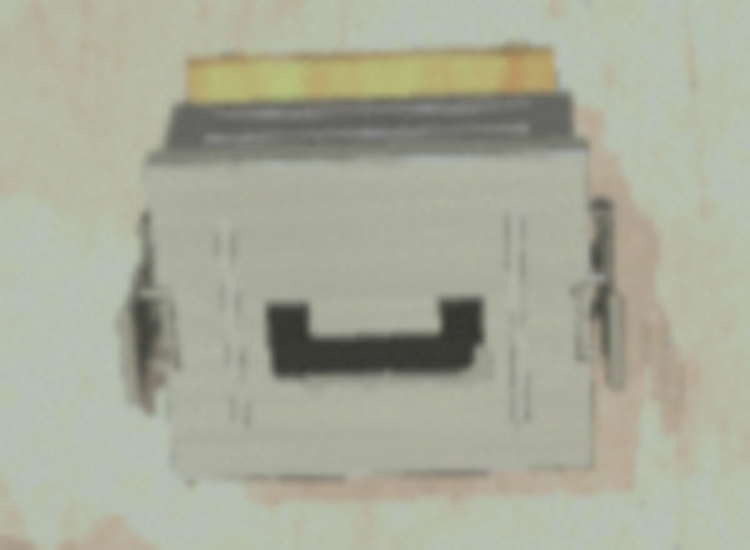

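The crop confirms it: the handle bar is centred at about (375,355), with the tabs at about (130,350) and (605,335). Both depth fits agree, putting the origin at about (0.572, 0.058, 0.078) with 3.1° yaw and 30° tilt.

```bash
cat >> h.py <<'E'
from scipy.spatial.transform import Rotation as Ro
np.set_printoptions(precision=3,suppress=True)
O=np.array([.572,.0576,.078]); C=(Ro.from_euler("z",3.08,degrees=True)*Ro.from_euler("y",-30,degrees=True)).as_matrix()
RT=np.c_[C[:,1],C[:,0],-C[:,2]]
def W(p): return O+C@(np.array(p)/1000)
def to(p,R,s=None):
    """turn (deg) and the shift (cm) in the tool's axes before and after the turn"""
    s=s or env.observe(); A=np.array(s["tool_rot"]); d=(np.array(p)-s["position"])*100
    print("turn",Ro.from_matrix(A.T@R).as_rotvec(degrees=True),"shift(now)",A.T@d,"shift(after)",R.T@d)
def st():
    s=env.observe(); print("t",round(s["time_s"],2),"case-frame tcp mm",C.T@(s["position"]-O)*1000,"F",np.array(s["ft_force"]),"w",s["grip_width"],"gf",s["gripper_force"],"q",np.array(s["q"]))
E
python3 - <<'E'
from h import *
st(); to(W([0,76,150]),RT)
im=dict(np.load("top0.npz"))
print(pts(im,[[486,190],[520,172],[570,150],[620,128],[440,396],[460,418],[490,450]]))
im=dict(np.load("scene0.npz"))
print(pts(im,[[294,140],[293,100],[292,40],[130,185],[110,120],[92,60],[85,20]]))
E
```

```text
t 0.8 case-frame tcp mm [-30.318 288.395 194.568] F [-0.175  0.238 -0.465] w 0.08518953449468285 gf 0.0 q [ 25.707  21.806  74.334   0.001  83.857 -12.337]
turn [-29.052  -9.153  34.152] shift(now) [-20.188  -8.194   2.343] shift(after) [-21.239   3.032   4.457]
[[ 0.709 -0.437  0.043]
 [ 0.767 -0.544  0.002]
 [ 0.694 -0.409  0.548]
 [ 0.69  -0.407  0.693]
 [ 0.154 -0.357 -0.087]
 [-0.119 -0.627 -0.84 ]
 [-0.263 -0.768 -0.862]]
[[-0.37  -0.829 -0.841]
 [ 0.163 -0.37   0.085]
 [ 0.163 -0.368  0.302]
 [ 0.649 -0.575 -0.003]
 [ 0.706 -0.412  0.403]
 [ 0.699 -0.408  0.562]
 [-0.254 -2.375 -0.7  ]]
```

>>> jog_arm(plan="-4.15 -1.31 4.88 0 0 0 255;-4.15 -1.31 4.88 0 0 0 255;-4.15 -1.31 4.88 0 0 0 255;-4.15 -1.31 4.88 0 0 0 255;-4.15 -1.31 4.88 0 0 0 255;-4.15 -1.31 4.88 0 0 0 255;-4.15 -1.31 4.88 0 0 0 255;0 0 0 -3 0.4 0 255;0 0 0 -3 0.4 0 255;0 0 0 -3 0.4 0 255", grip_force=60)

```text
time_s: 1.63
position: [0.4478, 0.2493, 0.2374]
tool_rot: [[-0.056, 0.865, 0.499], [0.998, 0.048, 0.028], [-0.0, 0.5, -0.866]]
ft_force: [0.8, 0.4, -0.2]
grip_width: 0.0
gripper_force: 0.0
```

```bash
python3 -c "
from h import *
st(); to(W([0,76,150]),RT)"
```

```text
t 1.63 case-frame tcp mm [-18.775 198.07  194.88 ] F [ 0.835  0.374 -0.242] w 1.7003739910168538e-05 gf 0.0 q [ 20.134   8.328  98.693 -11.986  44.692  23.345]
turn [ 0.011 -0.038  0.112] shift(now) [-12.214   1.853   4.48 ] shift(after) [-12.207   1.877   4.488]
```

>>> jog_arm(plan="0 0 0 -3 0.5 0.5 255;0 0 0 -3 0.5 0.5 255;0 0 0 -3 0.5 0.5 255;0 0 0 -2 0.3 1 255;0 0 0 -1.2 0.1 1 255;0 0 0 0 0 1 255;0 0 0 0 0 0 255;0 0 0 0 0 0 255")

```text
time_s: 2.3
position: [0.4935, 0.1304, 0.2075]
tool_rot: [[-0.054, 0.865, 0.498], [0.999, 0.047, 0.027], [-0.0, 0.499, -0.867]]
ft_force: [-0.1, -0.5, -0.4]
grip_width: -0.0
gripper_force: 0.0
```

```bash
python3 -c "
from h import *
st(); to(W([0,76,94]),RT)
im=imaging.get_image('scene'); b=im['pixels'][170:320,230:430,::-1]
cv2.imwrite('pics/s1.png',cv2.resize(b,None,fx=4,fy=4,interpolation=cv2.INTER_CUBIC))"
```

```text
t 2.3 case-frame tcp mm [  0.302  76.943 149.398] F [-0.11  -0.543 -0.386] w -3.6406428726109e-05 gf 0.0 q [  0.944   8.896 103.735   1.749  37.465  -3.249]
turn [-0.066  0.002  0.01 ] shift(now) [-0.094 -0.024  5.54 ] shift(after) [-0.094 -0.03   5.54 ]
```

View pics/s1.png

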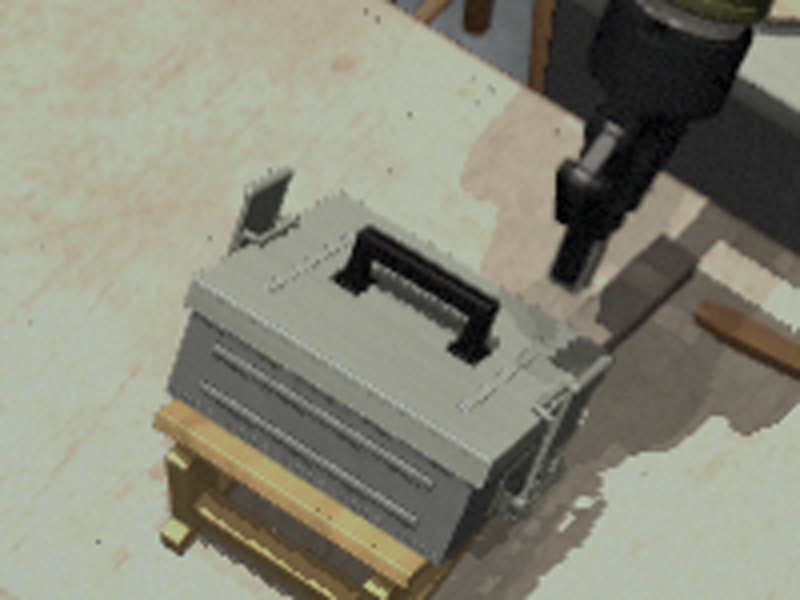

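The crop shows the shut fingertips at (572,275), above the lid between the handle's end post (470,340) and the left tab (580,365). They are well placed, so I descend.

>>> jog_arm(plan="0 0 0 0 0 2 255;0 0 0 0 0 2 255;0 0 0 0 0 1.5 255;0 0 0 0 0 0 255;0 0 0 1 0 0 255;0 0 0 1 0 0 255")

```text
time_s: 2.85
position: [0.5199, 0.1521, 0.1611]
tool_rot: [[-0.054, 0.864, 0.5], [0.999, 0.047, 0.027], [-0.0, 0.5, -0.866]]
ft_force: [0.5, -3.7, -1.2]
grip_width: 0.0004
gripper_force: 1.5
```

```bash
python3 -c "
from h import *
st()"
```

```text
t 2.85 case-frame tcp mm [ 0.877 97.122 95.467] F [ 0.453 -3.724 -1.178] w 0.0003538272877781227 gf 1.521141193807125 q [  4.007  15.802 103.804  -0.943  30.369   1.604]
```

>>> jog_arm(plan="0 0 0 1 0 0 255;0 0 0 1 0 0 255;0 0 0 1 0 0.1 255;0 0 0 1 0 0.1 255;0 0 0 1 0 0.1 255;0 0 0 1 0 0 255;0 0 0 0.5 0 0 255;0 0 0 0 0 0 255")

```text
time_s: 3.52
position: [0.5177, 0.2176, 0.1586]
tool_rot: [[-0.056, 0.864, 0.5], [0.998, 0.048, 0.028], [-0.0, 0.501, -0.865]]
ft_force: [-0.4, 0.7, 0.1]
grip_width: -0.0002
gripper_force: 0.0
```

```bash
python3 -c "
from h import *
st(); im=imaging.get_image('scene'); b=im['pixels'][170:320,230:430,::-1]
cv2.imwrite('pics/s2.png',cv2.resize(b,None,fx=4,fy=4,interpolation=cv2.INTER_CUBIC))"
```

```text
t 3.52 case-frame tcp mm [  0.85  162.701  92.625] F [-0.402  0.746  0.087] w -0.00018005618254332112 gf 0.0 q [ 13.012  18.231 100.459  -9.312  31.945  16.44 ]
```

View pics/s2.png

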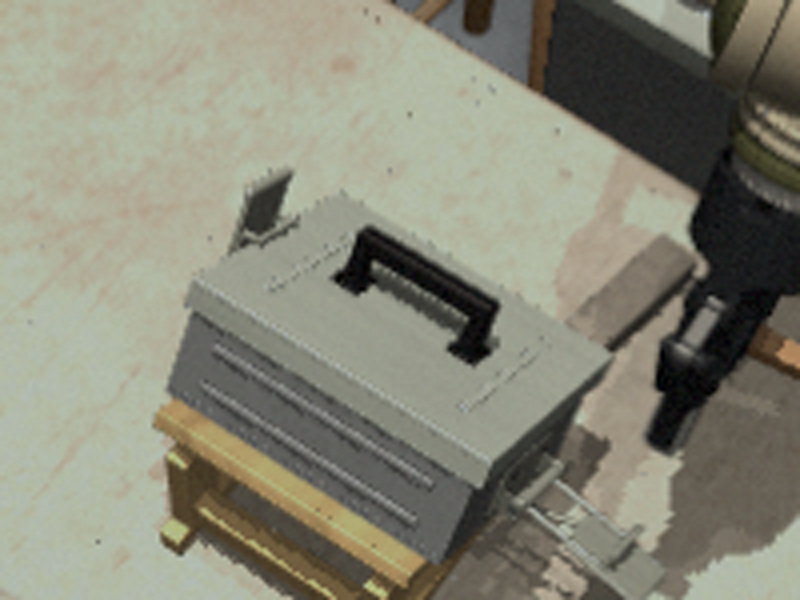

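The left clip now lies open, with its plate at about (620,560), and the case hasn't moved. Now the right clip: up, across over the handle, and down.

>>> jog_arm(plan="0 0 0 0 0 -3 255;0 0 0 0 0 -3 255;0 0 0 -3 0 0 255;0 0 0 -4 0 0 255;0 0 0 -4 0 0 255;0 0 0 -4 0 0 255;0 0 0 -4 0 0 255;0 0 0 -3.5 0 0 255;0 0 0 -1.4 0 0 255;0 0 0 0 0 0 255")

```text
time_s: 4.4
position: [0.5012, -0.0274, 0.2102]
tool_rot: [[-0.049, 0.864, 0.5], [0.999, 0.043, 0.024], [-0.001, 0.501, -0.865]]
ft_force: [0.2, 1.1, 0.0]
grip_width: -0.0004
gripper_force: 0.0
```

```bash
python3 -c "
from h import *
st(); to(W([0,-76,95]),RT)"
```

```text
t 4.4 case-frame tcp mm [  0.91  -81.032 152.088] F [0.151 1.088 0.024] w -0.00043702307065869215 gf 0.0 q [-23.446   7.525 105.003  19.387  41.669 -37.861]
turn [ 0.062  0.194 -0.214] shift(now) [ 0.522 -0.099  5.707] shift(after) [ 0.503 -0.091  5.709]
```

>>> jog_arm(plan="0 0 0 0.3 0 0 255;0 0 0 0 0 2 255;0 0 0 0 0 2 255;0 0 0 0 0 1.6 255;0 0 0 0 0 0 255;0 0 0 -1 0 0 255;0 0 0 -1 0 0 255;0 0 0 -1 0 0 255")

```text
time_s: 5.07
position: [0.5299, -0.0479, 0.1619]
tool_rot: [[-0.056, 0.865, 0.499], [0.998, 0.048, 0.028], [0.0, 0.5, -0.866]]
ft_force: [1.6, 3.0, -1.9]
grip_width: -0.0002
gripper_force: 1.5
```

```bash
python3 -c "
from h import *
st()"
```

```text
t 5.07 case-frame tcp mm [   0.665 -103.125   96.494] F [ 1.645  3.014 -1.895] w -0.0001987067983021484 gf 1.4640223514288664 q [-24.696  14.64  105.418  23.922  35.312 -44.534]
```

>>> jog_arm(plan="0 0 0 -1 0 0.1 255;0 0 0 -1 0 0.1 255;0 0 0 -1 0 0.1 255;0 0 0 -1 0 0.1 255;0 0 0 -1 0 0 255;0 0 0 -0.9 0 0 255;0 0 0 0 0 0 255;0 0 0 0 0 0 255")

```text
time_s: 5.73
position: [0.5355, -0.1082, 0.158]
tool_rot: [[-0.053, 0.865, 0.499], [0.999, 0.046, 0.026], [-0.0, 0.5, -0.866]]
ft_force: [0.0, 0.7, 0.2]
grip_width: 0.0003
gripper_force: 0.0
```

```bash
python3 -c "
from h import *
st(); to(W([0,0,150]),RT); im=imaging.get_image('scene'); b=im['pixels'][170:320,230:430,::-1]
cv2.imwrite('pics/s3.png',cv2.resize(b,None,fx=4,fy=4,interpolation=cv2.INTER_CUBIC))"
```

```text
t 5.73 case-frame tcp mm [   0.715 -163.57    92.012] F [0.018 0.685 0.25 ] w 0.00032907361635099415 gf 0.0 q [-31.915  16.561 103.279  27.634  38.137 -53.584]
turn [ 0.01   0.028 -0.017] shift(now) [16.354 -0.075 -5.807] shift(after) [16.357 -0.071 -5.799]
```

View pics/s3.png

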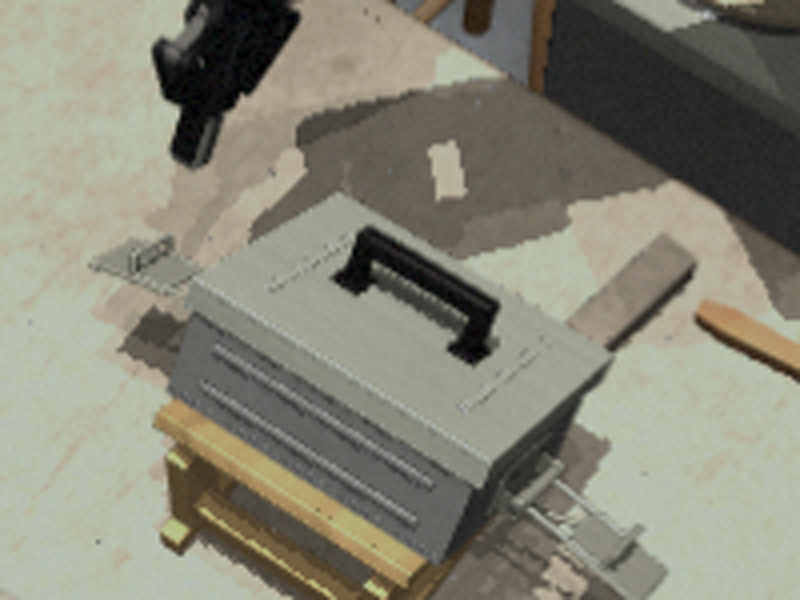

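Both clips are open: the right plate is at (140,260) and the left at (620,560). Now I move over the handle with the fingers open.

>>> jog_arm(plan="0 0 0 0 0 -3 255;0 0 0 0 0 -3 128;0 0 0 3 0 0 0;0 0 0 4 0 0 0;0 0 0 4 0 0 0;0 0 0 3.4 0 0 0;0 0 0 2 0 0 0;0 0 0 0 0 0 0;0 0 0 0 0 0 0;0 0 0 0 0 0 0")

```text
time_s: 6.62
position: [0.4968, 0.0539, 0.2097]
tool_rot: [[-0.054, 0.865, 0.499], [0.999, 0.047, 0.027], [-0.0, 0.5, -0.866]]
ft_force: [0.1, -0.3, -0.2]
grip_width: 0.0855
gripper_force: 0.0
```

```bash
python3 -c "
from h import *
st(); to(W([0,0,91]),RT)
im=imaging.get_image('top'); r=models.tip_of('top','lid_handle')
h=W([0,0,109]);print('model handle px',proj(im,h),[(x['at'],x['confidence']) for x in r])
for R in models.outline_of('top','lid_handle')[:1]: print(R['bbox'],R['confidence'])
im0=dict(np.load('top0.npz'));g=im0['pixels'].max(2)
m=(g[235:275,262:320]<55);v,u=np.nonzero(m);P=pts(im0,np.c_[u+262,v+235]);q=(P-O)@C*1000;k=q[:,2]>108
print('handle from depth case mm',k.sum(),np.median(q[k],0),np.percentile(q[k],[3,97],axis=0))"
```

```text
t 6.62 case-frame tcp mm [  0.633   0.338 151.735] F [ 0.135 -0.25  -0.225] w 0.08554405533590599 gf 0.0 q [-11.176   7.276 105.376  11.347  38.662 -21.34 ]
turn [0.004 0.013 0.026] shift(now) [-0.032 -0.064  6.074] shift(after) [-0.034 -0.063  6.074]
model handle px [[288.805 259.335]] [([286.4, 257.4], 0.78)]
[287.2, 252.8, 93.6, 70.7] 0.82
handle from depth case mm 255 [  0.77   -1.125 114.797] [[ -7.885 -43.557 108.954]
 [  6.832  40.971 118.852]]
```

>>> jog_arm(plan="0 0 0 0 0 2 0;0 0 0 0 0 2 0;0 0 0 0 0 1.5 0;0 0 0 0 0 0.5 0;0 0 0 0 0 0 100;0 0 0 0 0 0 255;0 0 0 0 0 0 255;0 0 0 0 0 0 255;0 0 0 0 0 0 255;0 0 0 0 0 0 255", grip_force=70)

```text
time_s: 7.6
position: [0.5264, 0.0556, 0.1582]
tool_rot: [[-0.054, 0.865, 0.499], [0.999, 0.047, 0.027], [-0.0, 0.5, -0.866]]
ft_force: [-19.0, -1.6, 29.2]
grip_width: 0.0126
gripper_force: 62.9
```

```bash
python3 -c "
from h import *
st()"
```

```text
t 7.6 case-frame tcp mm [ 0.588  0.419 92.226] F [-18.96   -1.566  29.187] w 0.012575253917779973 gf 62.86262512207031 q [-10.062  14.591 106.357  12.973  30.333 -22.688]
```

>>> jog_arm(plan="0 0 0 0 0 -0.3 255;0 0 0 0 0 -0.3 255;0 0 0 0 0 -0.4 255;0 0 0 0 0 0 255")

```text
time_s: 7.93
position: [0.5215, 0.0553, 0.1669]
tool_rot: [[-0.054, 0.865, 0.5], [0.999, 0.047, 0.026], [-0.0, 0.5, -0.866]]
ft_force: [-0.1, -0.0, -3.6]
grip_width: 0.0126
gripper_force: 68.3
```

```bash
python3 -c "
from h import *
st()"
```

```text
t 7.93 case-frame tcp mm [  0.696   0.413 102.264] F [-0.053 -0.027 -3.557] w 0.012644173040671006 gf 68.30819606781006 q [-10.233  13.336 106.27   12.635  31.663 -22.387]
```

The wrist reads −3.56 N, which is the full lid weight, with both clips clear. I continue lifting square to the case.

>>> jog_arm(plan="0 0 0 0 0 -0.7 255;0 0 0 0 0 -1 255;0 0 0 0 0 -1.3 255;0 0 0 0 0 -1.5 255;0 0 0 0 0 -1.5 255;0 0 0 0 0 -1.2 255;0 0 0 0 0 -1 255;0 0 0 0 0 -0.8 255;0 0 0 0 0 0 255")

```text
time_s: 8.68
position: [0.4765, 0.0528, 0.2461]
tool_rot: [[-0.053, 0.863, 0.502], [0.999, 0.047, 0.026], [-0.001, 0.502, -0.865]]
ft_force: [0.4, -0.1, -2.6]
grip_width: 0.0128
gripper_force: 68.5
```

```bash
python3 -c "
from h import *
st()
P=np.array([.5,-.27,.13]);R=np.array([[0,1,0],[1,0,0],[0,0,-1.]])
to(P,R)"
```

```text
t 8.68 case-frame tcp mm [  1.282   0.375 193.415] F [ 0.399 -0.101 -2.602] w 0.012844084072396459 gf 68.50410103797913 q [-12.023   2.421 103.994  10.625  44.772 -20.736]
turn [30.155 -0.745  3.009] shift(now) [-32.35   -5.318  10.384] shift(after) [-32.284   2.348  11.614]
```

>>> jog_arm(plan="0 0 0 -1 0 0 255;0 0 0 -2 0 0 255;0 0 0 -3 0 0 255;0 0 0 -3 0 0 255;0 0 0 -3.5 0 0 255;0 0 0 -3.5 0 0 255;0 0 0 -3.5 0 0 255;0 0 0 -3 0 0 255;0 0 0 -3 0 0 255;0 0 0 -2 0 0 255")

```text
time_s: 9.52
position: [0.4914, -0.2247, 0.2439]
tool_rot: [[-0.052, 0.865, 0.499], [0.999, 0.045, 0.025], [-0.001, 0.5, -0.866]]
ft_force: [0.3, -0.2, -2.1]
grip_width: 0.0126
gripper_force: 68.4
```

>>> jog_arm(plan="3 0 0.3 -2 0 0 255;5 0 0.5 -1.5 0 0 255;5 0 0.5 -1 0 0 255;5 0 0.5 -0.5 0 0 255;5 0 0.5 0 0 0 255;4 0 0.4 0 0 0 255;3 0 0.3 0 0 0 255;0 0 0 0 0 0 255;0 0 0 0 0 0 255")

```text
time_s: 10.27
position: [0.4944, -0.2716, 0.2435]
tool_rot: [[-0.004, 1.0, 0.0], [1.0, 0.004, 0.014], [0.014, 0.0, -1.0]]
ft_force: [-0.1, -0.3, -2.4]
grip_width: 0.0125
gripper_force: 68.6
```

```bash
python3 -c "
from h import *
st()
P=np.array([.5,-.27,.05]);R=np.array([[0,1,0],[1,0,0],[0,0,-1.]])
to(P,R);print(env.observe()['position'])
im=imaging.get_image('scene'); save(im,'s4.png')
r=models.outline_of('scene','lid');
for x in r[:1]:
  m=cv2.erode(x['region'].astype(np.uint8),np.ones((3,3)))>0; m&=im['depth']>0;v,u=np.nonzero(m);Q=pts(im,np.c_[u,v]);print(x['confidence'],len(Q))
  for _ in range(6):
    c=np.median(Q,0);n=np.linalg.svd(Q-Q.mean(0),full_matrices=False)[2][2];n*=np.sign(n[2]);d=(Q-Q.mean(0))@n;d-=np.median(d);Q=Q[abs(d)<max(.003,np.std(d))]
  print('plane n',n,Q.mean(0),len(Q))"
```

```text
t 10.27 case-frame tcp mm [   0.327 -324.538  190.899] F [-0.06  -0.289 -2.447] w 0.012498454361404988 gf 68.62407803535461 q [-41.088  22.94   70.483   0.611  87.076 -41.377]
turn [ 0.027 -0.788  0.255] shift(now) [-0.11   0.55  19.349] shift(after) [ 0.158  0.559 19.349]
[ 0.494 -0.272  0.243]
0.71 3439
plane n [ 0.001 -0.009  1.   ] [ 0.51  -0.249  0.231] 2675
```

View pics/s4.png

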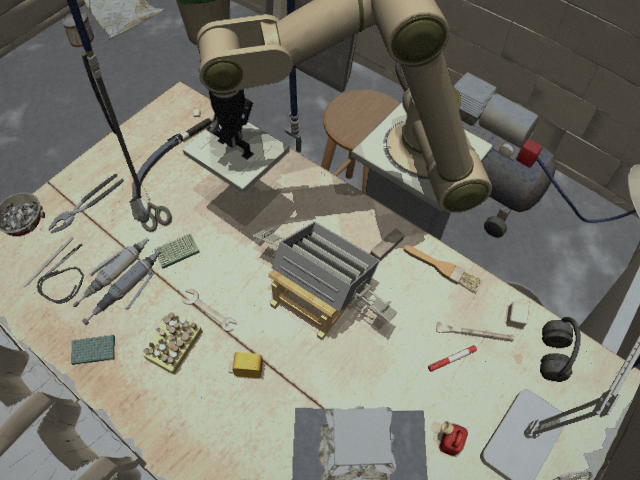

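The picture shows the lid at (235,155), level and handle up in the gripper. The case is open at (325,260), both clips are open, and the stone and pad haven't moved. I lower to just above the bench.

>>> jog_arm(plan="0 -0.8 0.2 0 0.3 1 255;0 0 0 0 0.3 2 255;0 0 0 0 0 3 255;0 0 0 0 0 3 255;0 0 0 0 0 3 255;0 0 0 0 0 3 255;0 0 0 0 0 2 255;0 0 0 0 0 1.5 255;0 0 0 0 0 0.7 255;0 0 0 0 0 0 255")

```text
time_s: 11.2
position: [0.4991, -0.2715, 0.0513]
tool_rot: [[0.001, 1.0, -0.002], [1.0, -0.001, 0.001], [0.001, -0.002, -1.0]]
ft_force: [-0.4, 0.4, -4.0]
grip_width: 0.0127
gripper_force: 68.6
```

>>> jog_arm(plan="0 0 0 0 0 0.4 255;0 0 0 0 0 0.4 255;0 0 0 0 0 0.3 255;0 0 0 0 0 0.2 255;0 0 0 0 0 0 255")

```text
time_s: 11.62
position: [0.4998, -0.2717, 0.0392]
tool_rot: [[-0.0, 1.0, -0.0], [1.0, 0.0, -0.001], [-0.001, -0.0, -1.0]]
ft_force: [0.5, -1.0, -2.9]
grip_width: 0.0128
gripper_force: 68.7
```

Still carrying, with about 6 mm to go.

>>> jog_arm(plan="0 0 0 0 0 0.2 255;0 0 0 0 0 0.2 255;0 0 0 0 0 0.1 255;0 0 0 0 0 0 255;0 0 0 0 0 0 255")

```text
time_s: 12.03
position: [0.4999, -0.2717, 0.0342]
tool_rot: [[-0.0, 1.0, -0.0], [1.0, 0.0, -0.001], [-0.001, -0.0, -1.0]]
ft_force: [0.0, 0.1, -2.8]
grip_width: 0.0127
gripper_force: 68.7
```

>>> jog_arm(plan="0 0 0 0 0 0.1 255;0 0 0 0 0 0.05 255;0 0 0 0 0 0 255;0 0 0 0 0 0 255")

```text
time_s: 12.37
position: [0.4999, -0.2717, 0.0329]
tool_rot: [[-0.0, 1.0, -0.0], [1.0, 0.0, -0.001], [-0.001, -0.0, -1.0]]
ft_force: [-1.9, 1.0, -0.2]
grip_width: 0.0131
gripper_force: 68.9
```

>>> jog_arm(plan="0 0 0 0 0 0.05 255;0 0 0 0 0 0.05 255;0 0 0 0 0 0 255")

```text
time_s: 12.62
position: [0.4999, -0.2718, 0.0329]
tool_rot: [[-0.0, 1.0, 0.0], [1.0, 0.0, -0.002], [-0.002, 0.0, -1.0]]
ft_force: [-3.6, 0.9, 9.9]
grip_width: 0.0127
gripper_force: 70.4
```

The lid is seated at +10 N. I release gradually, then retreat straight up.

>>> jog_arm(plan="0 0 0 0 0 -0.05 220;0 0 0 0 0 0 180;0 0 0 0 0 0 120;0 0 0 0 0 0 60;0 0 0 0 0 0 0;0 0 0 0 0 0 0;0 0 0 0 0 0 0;0 0 0 0 0 0 0")

```text
time_s: 13.28
position: [0.4999, -0.2717, 0.0322]
tool_rot: [[-0.0, 1.0, -0.001], [1.0, 0.0, -0.001], [-0.001, -0.001, -1.0]]
ft_force: [0.2, -0.1, -0.2]
grip_width: 0.0853
gripper_force: 0.0
```

>>> jog_arm(plan="0 0 0 0 0 -0.5 0;0 0 0 0 0 -1 0;0 0 0 0 0 -2 0;0 0 0 0 0 -3 0;0 0 0 0 0 -3 0;0 0 0 0 0 -3 0;0 0 0 0 0 -3 0;0 0 0 0 0 -2 0;0 0 0 0 0 0 0;0 0 0 0 0 0 0")

```text
time_s: 14.12
position: [0.5001, -0.2716, 0.2089]
tool_rot: [[-0.0, 1.0, 0.002], [1.0, 0.0, -0.003], [-0.003, 0.002, -1.0]]
ft_force: [0.4, 0.7, -0.6]
grip_width: 0.0855
gripper_force: 0.0
```

```bash
python3 -c "
from h import *
st()
im=imaging.get_image('scene'); save(im,'s5.png')
for q in ['rubbing_stone','diamond_pad']:
  print(q,[(x['at'],x['confidence']) for x in models.tip_of('scene',q)[:1]])
r=models.outline_of('scene','lid')
for x in r[:1]:
  m=cv2.erode(x['region'].astype(np.uint8),np.ones((3,3)))>0; m&=im['depth']>0;v,u=np.nonzero(m);Q=pts(im,np.c_[u,v])
  print(x['bbox'],np.median(Q,0),np.percentile(Q,[2,98],axis=0))"
```

```text
t 14.12 case-frame tcp mm [ -12.091 -324.89   158.129] F [ 0.44   0.68  -0.603] w 0.08549828297610892 gf 0.0 q [-40.401  24.595  73.621  -0.057  81.599 -40.4  ]
rubbing_stone [([385.0, 247.9], 0.81)]
diamond_pad [([176.8, 250.8], 0.69)]
[242.4, 205.4, 94.5, 79.9] [ 0.507 -0.26   0.021] [[ 0.425 -0.361  0.013]
 [ 0.582 -0.173  0.056]]
```

View pics/s5.png

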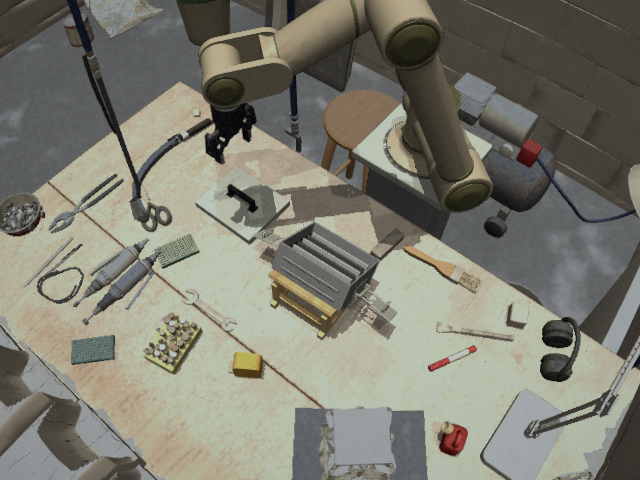

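The lid lies flat, handle up, at (243,205), with its top at z = 0.021. Both clips are open at (268,238) and (375,310), the stone (385,248) and pad (177,251) haven't moved, and the arm is clear.

```bash
python3 -c "
from h import *
print(job.close_job())"
```

```text
the job is handed in; nothing more can be done
None
```

I opened both clips first, then lifted the lid off and laid it flat, handle up, on the clear bench to the right of the case; the clips are still open, the stone and pad are where they were, and I handed the job in at about 14 s of the 46 s allowed.

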